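# Snug a painting between the easel's side stops

### The arm

A 6-joint arm with a two-finger parallel gripper is mounted at the origin on the work surface. World frame = base frame: x ahead of the robot, y to its left, z up, the work surface at z = 0. Lengths are in m, angles in rad, forces in N, time in s.
With the tool pointing down it reaches from about 0.35 to 0.85 m from the base axis. Payload 8.1 kg.
Tool frame: the origin (TCP) lies on the centre line of the jaws, within the pads' length; the fingertips stand 17 mm ahead of it and the grasp point (between the pads) lies 2 mm behind it; z points along the fingers, y is the line along which they close (so a half turn about z gives the same grasp; the last joint's range is limited). The gripper opens to 93 mm and grips with 3 to 60 N. Pads are 15 mm wide; open, the fingers measure 128 mm over their backs; the gripper's body (75 mm by 188 mm) begins 65 mm behind the grasp point.
Start: joints at [-0.085, 0.13, 1.488, -0, 1.523, -0.085], TCP at [0.6, 0, 0.236] pointing down, gripper open.
Joint ranges: [-2.96, 2.96], [-0.89, 2.26], [0.02, 2.5], [-1.34, 4.48], [0, 2.73], [-2.66, 2.66]. Speed limits (rad/s): [2.39, 2.39, 2.79, 3.14, 3.14, 3.14].

### API

Orientations are given as a rotation vector (axis times angle).
In Python, from plant import telemetry, viewer, order gives the robot as it stands.
- The arm moves only by the tool send_rows, never from a script. Its argument "plan" is a list that holds one entry, the list of rows, each a list of 5 numbers: the closure, from -1 (fully open) to 1 (shut), then the shift along the world's x, y, z normalised to -1 to 1, where 1 is 0.2 m, then the turn about the world's z normalised to -1 to 1, where 1 is 60 degrees. A call has 1 to 20 rows; each row is the pose to reach, as a shift and turn from the pose commanded when the call began; what a row does not reach only later rows make up. A row lasts 1/12 s, in which the tool goes at most 41.7 mm and 7.16 degrees, less where a joint would pass 70% of its speed; a pose out of reach is approached as far as the arm can. A call with a number of a shift or a turn outside -1 to 1 is refused whole. A call with a gripper value outside its range is refused whole. The fingers move at their own pace and stop on an object; "force" is the grip in N (left out, the last holds). Time passes only in rows, so rows that repeat a pose let the fingers close. It gives the time, the measured TCP pose, the force, the opening and the grip force at its end, in the units of the state.
- telemetry.read_state(): the state, without advancing time (a new reading comes with each control period).
- viewer.read_camera(name): name is "scene" or "side" or "wrist"; returns (picture, depth): 420x560x3 uint8, blue, green, red; 420x560 float32, m along the optical axis (not along the pixel's ray), 0 where there is no reading.
- viewer.calibration(name): a dict with "camera_matrix" (3x3 intrinsics, pixels), "extrinsics" (4x4, takes a point from camera to world coordinates); the wrist camera has in their place "hand_eye" (4x4, takes a point from camera to tool coordinates, whose origin is the TCP and whose axes are the flange's). Camera axes: x right, y up, looking along -z (the intrinsics and any distortion apply to the point x, -y, -z); pixel columns grow to the right and rows downward; lengths in m; the calibration is good to about 2 mm. A picture is of the moment at which its call begins: read the wrist's pose just before it. calibration takes no time and is no camera call.
- order.close_job(): hands the job in; it is judged then, once.
The state is a dict: "t": time; "q": joint angles; "dq": joint speeds; "joint_torque": joint torques, N m; "tool_pos": TCP position; "orientation": TCP orientation; "force": force on the tool from outside, world axes, zero at the start; "wrist_torque": the same for the moment, N m; "opening": finger opening in m; "gripper_force": force on a finger pad.
Only numpy, scipy, OpenCV 4.12 (cv2) and the standard library are available. Lean on these libraries where they do the work, as an engineer would, in place of code of your own. Each camera call takes 0.05 s, during which the arm holds its last target. There are 200 camera calls.

### The job

The small painting stands loose on the table easel. Slacken the black wing knob on the easel's right arm (right as you face the picture), slide the aluminium side stop in until the canvas is snug between it and the fixed wooden stop on the left, without crushing it, then tighten the knob firmly so that the stop is locked there. The paint is still wet, so keep the gripper off the canvas; leave it standing on its shelf, and do not disturb the bottles and pots around the easel.

Things in the scene. Friction and masses are not known exactly. Their poses are not given: they have to be found in the camera images.
- easel: Beech table easel, fixed, 300 mm wide with an arm to the right; origin on the table under its middle (its front is 200 mm before it in -x, its back 150 mm behind), z up. Its picture side faces the front (-x) and slopes at 35 degrees above the table.
- mast: The easel's reclining frame. Origin in the middle of its front face, on which the canvas leans; x up the slope, y to the left, z square out of the face (35 degrees from vertical, towards the front). A shelf 50 mm deep carries the canvas. The right arm, level with the middle of the canvas, ends at y = -340 mm; a wooden bridge at y = -215 mm carries the knob. Fixed.
- fixed_stop (a point): Middle of the face of the fixed wooden stop on the left, which the canvas's left edge must meet; it faces -y; axes as mast. The stop stands 32 mm off the frame's face.
- stop_bar: Sliding side stop: loose aluminium bar in a guide groove on the right arm, 205 mm long (y), 24 mm wide (x), 8 mm thick (z), 0.13 kg; origin under its middle, axes as mast. It slides along y, under the knob's bridge. Slack, it drags with about 1 N; tight, it is locked (do not force it). Its last 4 to 14 mm push the canvas along, which drags with 2 to 3 N.
- stop_face (a point): Middle of the bar's inner end face (towards +y), which meets the canvas's right edge; an upright 32 mm high, 12 mm thick. It starts 27 to 63 mm from the canvas. Axes as mast.
- tab (a point): Grip point of the upright tab at the bar's outer end, 32 mm above the bar's underside; axes as mast. The tab is 10 mm thick (y, the way to grip it), 24 mm wide (x) and its top is 38 mm above the bar's underside. Snugged, it is still 70 mm or more from the knob's axis.
- knob: Black plastic wing knob over the bar, on a clamp screw square to the frame. Origin on its axis; z square out, x along the wing. The wing is 46 mm long (x), 12 mm thick (y, the way to grip it), from 46 to 76 mm out along z (1.2 mm more per rad unscrewed, less tightened); below it a collar 28 mm across, 41 to 48 mm out, and the bridge, 62 by 30 mm, up to 28 mm out.
- wing (a point): Point on the knob's axis in the wing, 66 mm out, at the height to grip; axes as knob. Right-hand thread, 7.5 mm a turn: clockwise seen from the front (negative about z) tightens. It starts tight, 0.8 to 1.5 rad past its pad's first contact with the bar; fully tight it comes to a hard stop 1.9 rad past first contact. Its thread drags with 0.1 to 0.3 Nm until then. It unscrews 6 rad.
- canvas: Stretched canvas with a wet landscape, loose, 200 mm square, 18 mm thick, 0.24 to 0.39 kg, leaning on the frame, its lower edge on the shelf. Origin in the middle of its back; x up the picture, y to the left (its side edges are at y = -100 and +100 mm), z out of the painted side.
- paint_ochre: Bystander: ochre paint bottle with a white cap, 38 mm across, 85 mm high, origin under its centre.
- paint_red: Bystander: red paint bottle with a white cap, 38 mm across, 85 mm high, origin under its centre.
- brush_pot: Bystander: black pot with brushes, 80 mm across, 110 mm high (brushes to 220 mm), origin under its centre.
- water_tub: Bystander: white plastic tub, 84 mm across, 70 mm high, origin under its centre.
There are look-alikes about, which are no part of the job. Several things have the shape of the stop_bar; the one meant has the colours described above.

How it is judged:
On the way, in this order (a step that is already met when the one before it is completed fails the run):
1. the knob is slackened: its pad no longer presses on the bar (under 1 N) (contact force between knob and stop_bar below 1 N), for 0.2 s.
2. the canvas is snug between the sliding stop and the fixed stop (each gap under 2 mm) (y of stop_face in the frame of canvas between -0.102 and -0.097 m and y of fixed_stop in the frame of canvas between 0.097 and 0.102 m), for 0.2 s.
At the end, for the whole second after the job is handed in: The canvas stands on the shelf against the frame (within 4 mm), snug between the sliding stop and the fixed stop (each gap under 2 mm), the knob is tight again (its pad pressing on the bar with over 20 N), and the bottles and pots stand upright within 25 mm of their places (all of step 2 and contact force between knob and stop_bar above 20 N and x of canvas in the frame of mast between 0.003 and 0.011 m and z of canvas in the frame of mast below 0.004 m and linear speed of canvas below 0.01 m/s and distance of each of paint_ochre, paint_red, brush_pot, water_tub from where it was at the start of the episode below 0.025 m and angle between each of paint_ochre, paint_red, brush_pot, water_tub's own z axis and vertical below 0.2 rad); the robot touches nothing.
It fails at once if the gripper or arm touches the wet canvas (contact force between any of the fingers, the arm and canvas above 0.3 N).
It fails at once if the stop is rammed against the canvas (over 40 N) (contact force between stop_bar and canvas above 40 N).
It fails at once if a bottle or pot is knocked over or pushed more than 30 mm (distance of any of paint_ochre, paint_red, brush_pot, water_tub from where it was at the start of the episode above 0.03 m or angle between any of paint_ochre, paint_red, brush_pot, water_tub's own z axis and vertical above 0.5 rad).
It also fails if it takes over 67 s, if anything falls off the work surface, if the arm or the gripper's body presses on something with over 40 N, if the wrist force passes 120 N, or if a joint passes its speed limit or range.

## Working session

There is one attempt and no reset: what is moved stays moved. The work goes in short steps, Python scripts to look and compute and a tool call to move; the robot and the scene stay as the last step left them, time stands still between calls to the robot, and variables do not carry over. Pictures are saved under pics/ and viewed, at most 10 in all, crops included, and the job is handed in when it is done.

Besides the shell and the picture viewer there is one more tool, called after ">>>" by a JSON object that holds its "method" and its "body", one argument or row to a line. send_rows: Moves the arm, as the interface text tells. Scaled input: -1 to 1 covers 0.2 m each way for a shift and 60 degrees each way for a turn. Its arguments: {"type":"object","properties":{"plan":{"type":"array"},"force":{"type":"number"}},"required":["plan"]}

```bash
ls; mkdir -p pics; cat > h.py <<'E'
import numpy as np, cv2
from scipy.spatial.transform import Rotation as R
from plant import telemetry, viewer, order
def grab(n):
    s=telemetry.read_state(); p,d=viewer.read_camera(n); c=viewer.calibration(n)
    K=np.array(c["camera_matrix"])
    if "extrinsics" in c: E=np.array(c["extrinsics"])
    else:
        T=np.eye(4);T[:3,:3]=R.from_rotvec(s["orientation"]).as_matrix();T[:3,3]=s["tool_pos"];E=T@np.array(c["hand_eye"])
    return p,d,K,E,c
def cloud(d,K,E):
    v,u=np.mgrid[:d.shape[0],:d.shape[1]]
    P=np.stack([(u-K[0,2])/K[0,0]*d,-(v-K[1,2])/K[1,1]*d,-d],-1)
    return P@E[:3,:3].T+E[:3,3]
E
python3 - <<'E'
from h import *
for n in("scene","side","wrist"):
    p,d,K,E,c=grab(n); cv2.imwrite(f"pics/{n}0.png",p); np.savez(f"{n}0.npz",p=p,d=d,K=K,E=E)
    print(n,K.round(1).tolist(),E.round(3).tolist(),[k for k in c], (d>0).mean())
    if len(c)>2: print(c)
print(telemetry.read_state())
E
```

```text
pics
scene [[484.8, 0.0, 278.1], [0.0, 484.8, 206.2], [0.0, 0.0, 1.0]] [[-0.843, -0.405, 0.354, 0.989], [0.538, -0.641, 0.548, 0.704], [0.005, 0.652, 0.758, 1.086], [0.0, 0.0, 0.0, 1.0]] ['camera_matrix', 'extrinsics'] 0.9958886054421768
side [[385.3, 0.0, 281.0], [0.0, 385.3, 214.3], [0.0, 0.0, 1.0]] [[-0.822, 0.451, -0.346, 0.149], [-0.569, -0.639, 0.518, 0.566], [0.013, 0.623, 0.782, 0.963], [0.0, 0.0, 0.0, 1.0]] ['camera_matrix', 'extrinsics'] 0.9958503401360544
wrist [[320.5, 0.0, 281.8], [0.0, 320.5, 208.5], [0.0, 0.0, 1.0]] [[1.0, -0.0, 0.001, 0.598], [-0.0, 0.964, 0.265, 0.073], [-0.001, -0.265, 0.964, 0.383], [0.0, 0.0, 0.0, 1.0]] ['camera_matrix', 'hand_eye'] 0.9960289115646258
{'t': 0.15, 'q': array([-8.54239257e-02,  1.31016212e-01,  1.48905248e+00, -9.09071512e-06,
        1.52301947e+00, -8.54179296e-02]), 'dq': array([-6.35103399e-06, -8.55047336e-04, -2.83837962e-03,  2.18013516e-03,
       -5.16488727e-04,  1.30648020e-03]), 'joint_torque': array([ 8.59073725e-05, -5.60473788e+01, -4.92333663e+01,  7.68201635e-02,
        3.05504061e-02, -1.41810942e-04]), 'tool_pos': array([5.99565051e-01, 4.19475944e-05, 2.34798552e-01]), 'orientation': array([-2.22064269e+00, -2.22063035e+00,  1.52367024e-03]), 'force': array([-0.50896241, -0.08520835, -0.97054631]), 'wrist_torque': array([-0.02273775, -0.07605684, -0.0521411 ]), 'gripper_force': 0.0, 'opening': 0.09300798465191726}
```

View pics/scene0.png

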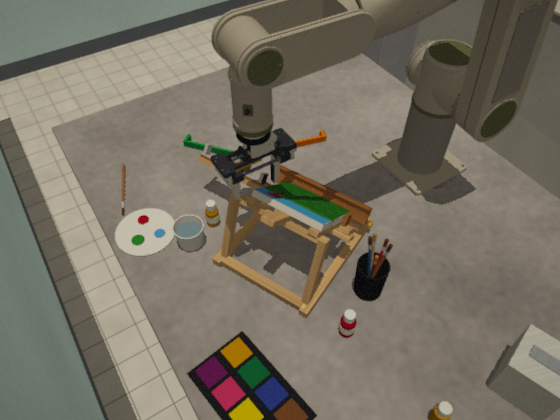

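View pics/side0.png

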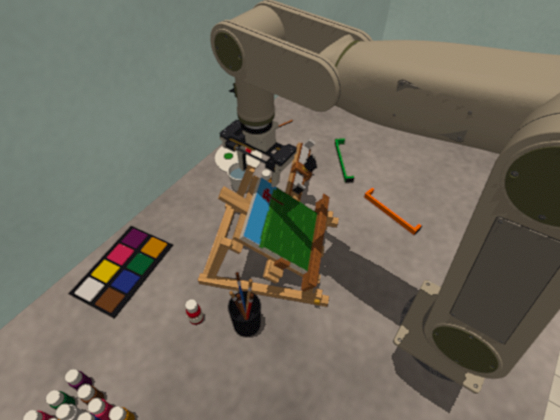

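Scene: the easel is at about (290,220), canvas at (310,200), ochre bottle (211,213), tub (189,233), red bottle (348,323), pot (370,275). The knob and arm are hidden by the gripper. In the side view the right arm is around (305,165), with black knob parts at (310,165) and (298,190). The green and orange bars at (343,160) and (392,210) are look-alikes.

View pics/wrist0.png

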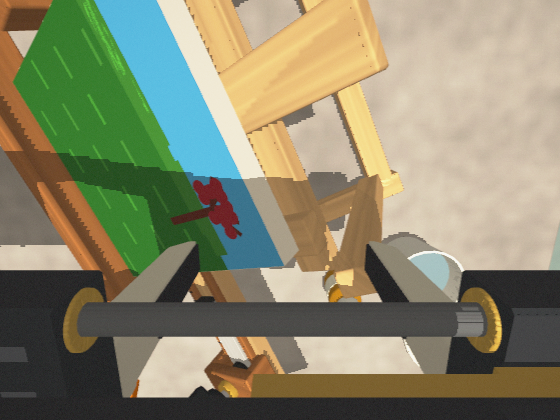

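The wrist view shows the canvas, its right edge running (170,0)–(290,265), so the easel is yawed by about 25°. The knob is hidden behind the gripper at about (240,375). I'll move up and to -y to uncover it.

>>> {"method": "send_rows", "body": {
  "plan": [
    [[-1,0,0,0.3,0],[-1,0,-0.2,0.6,0],[-1,0,-0.4,0.7,0],[-1,0,-0.6,0.7,0],[-1,0,-0.6,0.7,0],[-1,0,-0.6,0.7,0]]
  ]
}}

```text
t: 0.65
tool_pos: [0.6003, -0.1259, 0.3793]
orientation: [2.223, 2.212, 0.001]
force: [0.8, 0.2, -0.6]
opening: 0.0931
gripper_force: 0.0
```

```bash
python3 - <<'E'
from h import *
for n in("scene","side","wrist"):
    p,d,K,E,c=grab(n); np.savez(f"{n}1.npz",p=p,d=d,K=K,E=E)
    cv2.imwrite(f"pics/{n}1.png",p)
S=[np.load(f"{n}1.npz")["p"] for n in("scene","side")]
a=cv2.resize(S[0][60:320,120:400],None,fx=1.4,fy=1.4); b=cv2.resize(S[1][60:320,180:460],None,fx=1.4,fy=1.4)
cv2.imwrite("pics/pair1.png",np.hstack([a,b]))
E
```

```text
(no output)
```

View pics/wrist1.png

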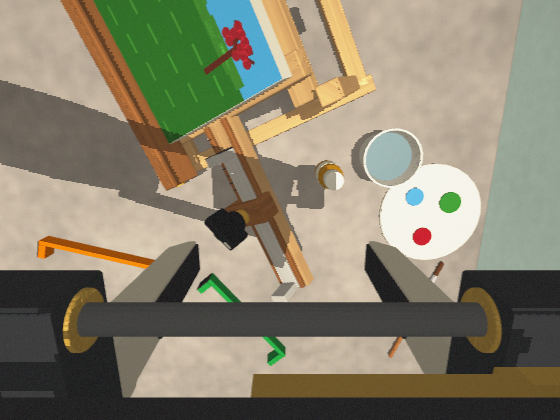

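View pics/pair1.png

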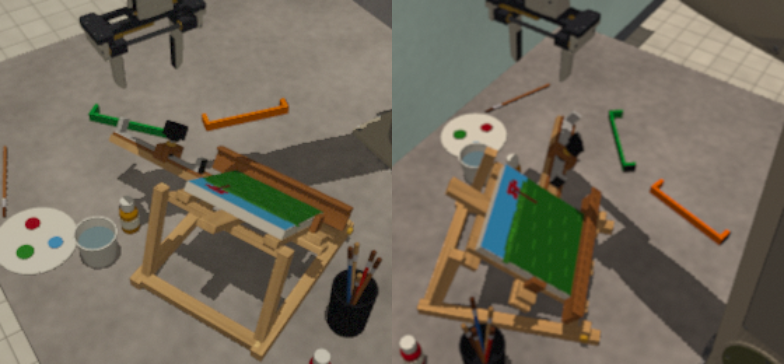

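The wrist view shows three bar-shaped things: orange (95,250), green (245,318), and the aluminium bar in the arm's groove, with its upright at (220,157) and tab at (287,290). The aluminium one fits, since it lies under the black wing knob at (226,228). I'll measure the mast frame from the clouds.

```bash
cat >> h.py <<'E'
def load(n):
    z=np.load(n+".npz"); return z["p"],cloud(z["d"],z["K"],z["E"]),z["d"]
def mframe(T0,P): return (P-T0[:3,3])@T0[:3,:3]
E
python3 - <<'E'
from h import *
out=[]
for n in("wrist1","scene1","side1"):
    p,P,d=load(n); hsv=cv2.cvtColor(p,cv2.COLOR_BGR2HSV); h,s,v=[hsv[...,i].astype(int) for i in range(3)]
    reg=(abs(P[...,0]-.6)<.2)&(abs(P[...,1]-.08)<.2)&(P[...,2]>.1)&(P[...,2]<.35)&(d>0)
    m=((h>40)&(h<115)&(s>90)&(v>40))&reg
    m=cv2.erode(m.astype(np.uint8),np.ones((3,3)))>0
    Q=P[m]; 
    for k in range(4):
        c=Q.mean(0); nrm=np.linalg.svd(Q-c,full_matrices=False)[2][2]; nrm*=np.sign(nrm[2])
        r=(Q-c)@nrm; Q=Q[abs(r)<max(.002,2*r.std())]
    print(n,len(Q),c.round(4),nrm.round(4),"tilt",np.degrees(np.arccos(nrm[2])).round(2),"yaw",np.degrees(np.arctan2(-nrm[1],-nrm[0])).round(2),r.std().round(5))
E
```

```text
wrist1 13221 [0.4999 0.0174 0.1511] [-0.5246 -0.2321  0.8191] tilt 35.01 yaw 23.86 0.00059
scene1 1140 [0.4874 0.0592 0.1549] [-0.5256 -0.232   0.8185] tilt 35.07 yaw 23.82 0.00068
side1 2635 [0.4892 0.0587 0.1544] [-0.5242 -0.2347  0.8186] tilt 35.06 yaw 24.12 0.00104
```

```bash
cat >> h.py <<'E'
yaw=np.radians(23.9); t=np.radians(35)
RM=R.from_euler("ZY",[yaw,-t]).as_matrix()   # x up slope, y left, z out
T0=np.eye(4);T0[:3,:3]=RM;T0[:3,3]=np.array([.4999,.0174,.1511])-.018*RM[:,2]
E
python3 - <<'E'
from h import *
print(RM.round(4).tolist())
p,P,d=load("wrist1"); M=mframe(T0,P); hsv=cv2.cvtColor(p,cv2.COLOR_BGR2HSV).astype(int);h,s,v=[hsv[...,i] for i in range(3)]
def rep(name,m,lab=True):
    Q=M[m]; print(name,m.sum(),"lo",np.percentile(Q,[1,5],0).round(4).tolist(),"med",np.median(Q,0).round(4),"hi",np.percentile(Q,[95,99],0).round(4).tolist())
U=np.zeros(d.shape,bool);U[:270]=1
can=U&(abs(M[...,2]-.018)<.003)&(((h>35)&(h<115)&(s>80))|((s<60)&(v>120)))
rep("canvas",can)
b=np.zeros(d.shape,bool); b[195:262,195:262]=1
k=b&(v<60)&(d<.45)&(d>0); rep("knob",k)
a=np.zeros(d.shape,bool); a[140:310,180:310]=1
al=a&(s<45)&(v>70)&(P[...,2]>.07); rep("alu",al)
tb=np.zeros(d.shape,bool); tb[275:302,265:300]=1; rep("tab",tb&(s<45)&(v>90)&(M[...,2]>.02)&(P[...,2]>.1))
st=np.zeros(d.shape,bool); st[140:175,195:240]=1; rep("stop",st&(s<60)&(M[...,2]>.02)&(M[...,2]<.05))
sm=cv2.resize(p[130:310,170:320],None,fx=4,fy=4,interpolation=cv2.INTER_CUBIC)[:600]
cv2.imwrite("pics/crop1.png",cv2.resize(p[130:310,170:320],(500,600),interpolation=cv2.INTER_CUBIC))
# knob top histogram
Q=M[k]; top=Q[Q[:,2]>np.percentile(Q[:,2],95)-.004]; print("top",len(top),top.mean(0).round(4),top.min(0).round(4),top.max(0).round(4)); c=cv2.minAreaRect((top[:,:2]*1000).astype(np.float32)); print(c)
E
```

```text
[[0.7489, -0.4051, -0.5244], [0.3319, 0.9143, -0.2324], [0.5736, 0.0, 0.8192]]
canvas 16944 lo [[-0.2688, -0.1651, 0.0157], [-0.2633, -0.0627, 0.0169]] med [-0.0133  0.0006  0.018 ] hi [[0.0874, 0.0941, 0.0191], [0.0956, 0.1785, 0.0201]]
knob 1119 lo [[-0.0327, -0.2029, 0.041], [-0.0298, -0.2001, 0.0442]] med [-0.0177 -0.1804  0.0624] hi [[0.1119, -0.1494, 0.1914], [0.1163, -0.1421, 0.1961]]
alu 2358 lo [[-0.0361, -0.3061, 0.0048], [-0.0343, -0.3017, 0.0061]] med [-0.0202 -0.2112  0.008 ] hi [[0.1984, -0.1074, 0.2395], [0.2661, -0.1001, 0.2867]]
tab 252 lo [[-0.0367, -0.3072, 0.0205], [-0.0354, -0.3062, 0.0213]] med [-0.021  -0.2991  0.0325] hi [[-0.0131, -0.2977, 0.0382], [-0.0129, -0.2971, 0.0385]]
stop 205 lo [[-0.0355, -0.1149, 0.0204], [-0.0335, -0.1144, 0.0221]] med [-0.0174 -0.109   0.0312] hi [[-0.0129, -0.1038, 0.0323], [-0.0126, -0.1033, 0.0326]]
top 59 [ 0.1147 -0.1451  0.1945] [ 0.1111 -0.15    0.191 ] [ 0.1183 -0.1409  0.1984]
((114.74694061279297, -145.69351196289062), (9.931093215942383, 5.027863502502441), 73.33856201171875)
```

View pics/crop1.png

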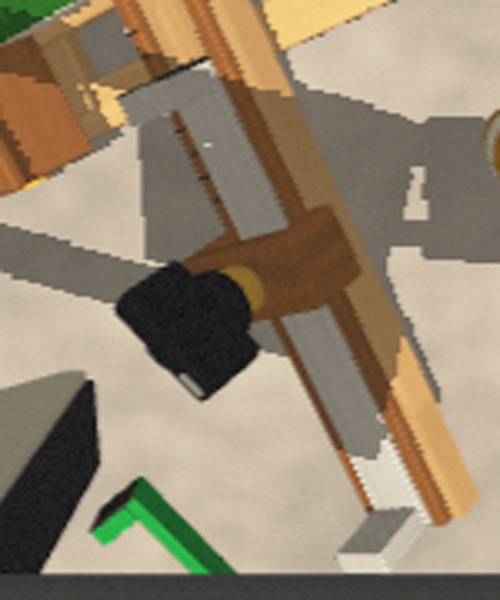

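The crop shows the aluminium bar running from its upright (165,85) to its tab (375,545), passing under the bridge and the black wing knob (190,320). The green bar is separate. Next come the knob axis, the wing angle and the canvas edges.

```bash
python3 - <<'E'
from h import *
for n in("wrist1","scene1","side1"):
    p,P,d=load(n); M=mframe(T0,P); hsv=cv2.cvtColor(p,cv2.COLOR_BGR2HSV).astype(int);h,s,v=[hsv[...,i] for i in range(3)]
    box=(M[...,0]>-.06)&(M[...,0]<.02)&(M[...,1]>-.24)&(M[...,1]<-.14)
    for lo,hi in((.072,.085),(.05,.068),(.040,.047),(.02,.031)):
        m=box&(M[...,2]>lo)&(M[...,2]<hi)&((v<75) if lo>.035 else (s>60)&(v>40)); Q=M[m]
        if len(Q)<15: print(n,lo,len(Q)); continue
        (cx,cy),(w,hh),a=cv2.minAreaRect((Q[:,:2]*1000).astype(np.float32))
        print(n,lo,len(Q),"rect",np.round([cx,cy,w,hh,a],1),"lo",Q.min(0).round(4),"hi",Q.max(0).round(4), "mean", Q.mean(0).round(4))
    # canvas extents from painted face
    m=(abs(M[...,2]-.018)<.0025)&(abs(M[...,0])<.14)&(abs(M[...,1])<.14)&(((h>35)&(h<115)&(s>80))|((s<50)&(v>110)))
    Q=M[m]
    for x0 in(-.08,-.04,0,.04,.06):
        q=Q[abs(Q[:,0]-x0)<.004]; print("  x",x0,"y",q[:,1].min().round(4),q[:,1].max().round(4)) if len(q) else 0
    for y0 in(-.06,-.02,.02,.06):
        q=Q[abs(Q[:,1]-y0)<.004]; print("  y",y0,"x",q[:,0].min().round(4),q[:,0].max().round(4)) if len(q) else 0
E
```

```text
wrist1 0.072 239 rect [ -24.5 -184.1   15.8   44.2   19.2] lo [-0.036  -0.2051  0.0721] hi [-0.0113 -0.1628  0.0756] mean [-0.0229 -0.1825  0.074 ]
wrist1 0.05 491 rect [ -19.9 -182.1    8.3   45.5   21.7] lo [-0.0322 -0.2048  0.05  ] hi [-0.0095 -0.1622  0.068 ] mean [-0.0194 -0.1825  0.0592]
wrist1 0.04 141 rect [ -17.6 -181.5   11.9   41.2   23. ] lo [-0.0303 -0.2015  0.0402] hi [-0.0115 -0.1644  0.047 ] mean [-0.0166 -0.1806  0.0447]
wrist1 0.02 609 rect [ -23.8 -184.1   61.5   30.3    0.3] lo [-0.0546 -0.1993  0.02  ] hi [ 0.007  -0.1689  0.031 ] mean [-0.0104 -0.1814  0.0267]
  x -0.08 y -0.0661 0.1057
  x -0.04 y -0.0664 0.0826
  x 0 y -0.0661 0.0605
  x 0.04 y -0.0658 0.0366
  x 0.06 y -0.0664 0.0263
  y -0.06 x -0.1017 0.0975
  y -0.02 x -0.1026 0.097
  y 0.02 x -0.1026 0.0747
  y 0.06 x -0.1034 0.0033
scene1 0.072 22 rect [ -19.9 -181.5   13.2   36.5   38.6] lo [-0.0331 -0.1999  0.072 ] hi [-0.0092 -0.164   0.0757] mean [-0.0203 -0.1811  0.0739]
scene1 0.05 101 rect [ -17.  -181.5   12.2   43.2   24.9] lo [-0.0279 -0.2027  0.05  ] hi [-0.0062 -0.1622  0.068 ] mean [-0.0185 
[... 659 characters left out ...]
mean [-0.0212 -0.1822  0.0734]
side1 0.05 66 rect [ -16.5 -180.6    9.6   46.3   33.8] lo [-0.0329 -0.2024  0.0503] hi [-0.0068 -0.1607  0.0678] mean [-0.018  -0.1785  0.0587]
side1 0.04 26 rect [ -15.1 -180.3   16.    44.4   35.8] lo [-0.0346 -0.2029  0.0408] hi [-0.0086 -0.1624  0.047 ] mean [-0.0153 -0.1793  0.0447]
side1 0.02 122 rect [ -21.  -182.6   32.9   63.2   85.2] lo [-0.0521 -0.2002  0.0201] hi [ 0.0099 -0.1662  0.0308] mean [-0.0162 -0.1789  0.0252]
  x -0.08 y -0.0627 0.1316
  x -0.04 y -0.0628 0.1291
  x 0 y -0.0645 0.1312
  x 0.04 y -0.066 0.1338
  x 0.06 y -0.0664 0.1324
  y -0.06 x -0.0989 0.1005
  y -0.02 x -0.0987 0.1009
  y 0.02 x -0.0975 0.0998
  y 0.06 x -0.0972 0.0973
```

```bash
cat > path.py <<'E'
from h import *
AX=np.array([-.0242,-.184])          # knob axis in T0 x,y
e35=np.radians(35)
def w(p): return T0[:3,:3]@np.asarray(p)+T0[:3,3]
def pose(th,sgn,standoff=0.,lead=6,rise=0.,half=.0075,rc=.023,zlow=.060):
    """closed fingers as plate behind wing tip at angle th(deg, mast); sgn=+1 pushes CCW, -1 CW -> TCP xyz, heading(deg)"""
    a=np.radians(th); e=np.array([np.cos(a),np.sin(a)]); t=sgn*np.array([-np.sin(a),np.cos(a)])
    c=lambda z: w([*(AX+rc*e-.006*t),z+rise])
    psi=np.degrees(np.arctan2(np.sin(a),np.cos(a)*np.cos(e35))+yaw)+sgn*lead
    b=np.radians(psi); m=sgn*np.array([-np.sin(b),np.cos(b)])
    C=[c(zlow),c(.076)]; k=min(C,key=lambda q:q[:2]@m)
    xy=k[:2]-m*(half+standoff)
    return np.r_[xy,c(zlow)[2]+.017],(psi+90)%180-90
def rel(p,head,ref,rh): return np.r_[(p-ref)/.2,(head-rh)/60]
def headnow(s): v=R.from_rotvec(s["orientation"]).as_matrix()[:,1]; return np.degrees(np.arctan2(v[1],v[0]))
E
python3 - <<'E'
from path import *
s=telemetry.read_state(); print(s["tool_pos"].round(4),headnow(s), s["q"].round(3), "knob",w([*AX,.066]).round(4))
ref=s["tool_pos"]; rh=headnow(s); rh=(rh+90)%180-90
for so in(.05,.01,0): p,h=pose(-69.5,1,so); print(so,p.round(4),round(h,1),rel(p,h,ref,rh).round(3))
for th in range(-70,55,10):
    p,h=pose(th,1,rise=(th+70)/57.3*.0012); print(th,p.round(4),round(h,1))
E
```

```text
[ 0.5999 -0.12    0.3749] -0.05988157171475691 [-0.282  0.151  1.215  0.     1.777 -0.28 ] knob [ 0.5312 -0.17    0.1765]
0.05 [ 0.498  -0.2351  0.19  ] -43.1 [-0.509 -0.576 -0.924 -0.717]
0.01 [ 0.5254 -0.2059  0.19  ] -43.1 [-0.373 -0.429 -0.924 -0.717]
0 [ 0.5322 -0.1986  0.19  ] -43.1 [-0.338 -0.393 -0.924 -0.717]
-70 [ 0.532  -0.1987  0.1899] -43.5
-60 [ 0.5355 -0.1974  0.1924] -34.8
-50 [ 0.5388 -0.1954  0.1948] -25.6
-40 [ 0.5417 -0.1928  0.197 ] -15.8
-30 [ 0.5442 -0.1896  0.199 ] -5.3
-20 [ 0.5463 -0.1859  0.2007] 5.9
-10 [ 0.5477 -0.1816  0.202 ] 17.8
0 [ 0.5569 -0.1733  0.203 ] 29.9
10 [ 0.557  -0.1685  0.2036] 42.0
20 [ 0.5562 -0.1636  0.2037] 53.9
30 [ 0.5546 -0.1589  0.2035] 65.1
40 [ 0.5523 -0.1546  0.2028] 75.6
50 [ 0.5494 -0.1508  0.2018] 85.4
```

>>> {"method": "send_rows", "body": {
  "plan": [
    [[1,-0.25,-0.3,0,-0.2],[1,-0.51,-0.58,0,-0.4],[1,-0.51,-0.58,0,-0.6],[1,-0.51,-0.58,-0.2,-0.72],[1,-0.51,-0.58,-0.4,-0.72],[1,-0.51,-0.58,-0.6,-0.72],[1,-0.51,-0.58,-0.8,-0.72],[1,-0.51,-0.58,-0.92,-0.72],[1,-0.51,-0.58,-0.92,-0.72],[1,-0.51,-0.58,-0.92,-0.72],[1,-0.46,-0.52,-0.92,-0.72],[1,-0.42,-0.48,-0.92,-0.72],[1,-0.38,-0.435,-0.92,-0.72],[1,-0.38,-0.435,-0.92,-0.72]]
  ],
  "force": 20
}}

```text
t: 1.97
tool_pos: [0.5264, -0.2054, 0.1938]
orientation: [2.88, 1.25, 0.004]
force: [0.2, 0.0, -0.1]
opening: 0.0043
gripper_force: 0.0
```

```bash
python3 - <<'E'
from path import *
s=telemetry.read_state(); print(s["tool_pos"].round(4),headnow(s),s["opening"])
for n in("side","wrist"):
    p,d,K,E,c=grab(n); np.savez(f"{n}2.npz",p=p,d=d,K=K,E=E)
    if n=="side": a=cv2.resize(p[100:240,230:370],(560,560),interpolation=cv2.INTER_CUBIC)
cv2.imwrite("pics/side2.png",a)
s=telemetry.read_state(); print(s["tool_pos"].round(4),headnow(s),s["force"],s["opening"])
ref=s["tool_pos"]; rh=(headnow(s)+90)%180-90
for th in range(-70,55,8):
    p,h=pose(th,1,rise=(th+70)/57.3*.0012); print(th,rel(p,h,ref,rh).round(3))
E
```

```text
[ 0.5264 -0.2054  0.1938] -43.066268932944894 0.00430264618837117
[ 0.5249 -0.2066  0.1928] -43.09755679633607 [-0.06151483 -0.21268002 -0.54083669] 0.000857059539302014
-70 [ 0.036  0.04  -0.014 -0.007]
-62 [ 0.05   0.045 -0.004  0.109]
-54 [0.063 0.052 0.006 0.229]
-46 [0.076 0.061 0.015 0.356]
-38 [0.087 0.072 0.023 0.489]
-30 [0.097 0.085 0.031 0.63 ]
-22 [0.105 0.1   0.038 0.779]
-14 [0.112 0.116 0.044 0.934]
-6 [0.116 0.134 0.049 1.095]
2 [0.161 0.171 0.052 1.257]
10 [0.16  0.191 0.054 1.419]
18 [0.158 0.21  0.055 1.577]
26 [0.152 0.229 0.054 1.729]
34 [0.145 0.248 0.053 1.874]
42 [0.135 0.264 0.049 2.012]
50 [0.123 0.279 0.045 2.142]
```

View pics/side2.png

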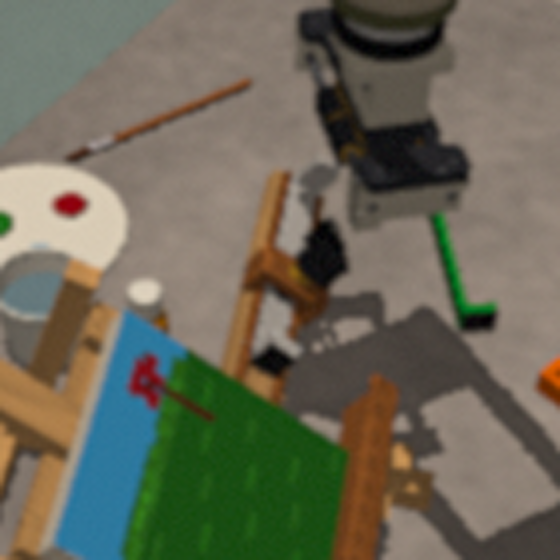

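The crop shows the closed fingers at (360,205) just in front and to the right of the knob's right wing tip (325,245), clear of everything. Now I'll push it counter-clockwise.

>>> {"method": "send_rows", "body": {
  "plan": [
    [[1,0.02,0.02,-0.014,0],[1,0.036,0.04,-0.014,0],[1,0.043,0.043,-0.01,0.05],[1,0.05,0.045,-0.004,0.11],[1,0.057,0.049,0,0.17],[1,0.063,0.052,0.006,0.23],[1,0.07,0.057,0.01,0.29],[1,0.076,0.061,0.015,0.355],[1,0.087,0.072,0.023,0.49],[1,0.087,0.072,0.023,0.49]]
  ]
}}

```text
t: 2.9
tool_pos: [0.5409, -0.1944, 0.1954]
orientation: [2.466, 1.945, -0.004]
force: [1.0, -6.6, -2.5]
opening: 0.0004
gripper_force: 3.9
```

```bash
cat > knob.py <<'E'
from path import *
import sys
s=telemetry.read_state(); print("t",s["t"],s["tool_pos"].round(4),round(headnow(s),1),s["force"].round(1))
for n in("side","scene"):
    p,d,K,E,c=grab(n); P=cloud(d,K,E); M=mframe(T0,P); v=p.max(-1)
    m=(abs(M[...,0]-AX[0])<.03)&(abs(M[...,1]-AX[1])<.03)&(M[...,2]>.055)&(M[...,2]<.083)&(v<45)
    Q=M[m]; 
    if len(Q)<10: print(n,len(Q)); continue
    (cx,cy),(a,b),g=cv2.minAreaRect((Q[:,:2]*1000).astype(np.float32))
    ang=g if a>b else g+90
    print(n,len(Q),"centre",round(cx),round(cy),"size",round(a),round(b),"long axis deg",round((ang+90)%180-90,1),"top",np.percentile(Q[:,2],98).round(4))
    cv2.imwrite(f"pics/k_{n}.png",p)
E
python3 knob.py
```

```text
t 2.9 [ 0.5409 -0.1944  0.1954] -13.5 [ 1.  -6.6 -2.5]
side 94 centre -20 -181 size 17 43 long axis deg -48.8 top 0.0746
scene 117 centre -18 -182 size 13 42 long axis deg -55.2 top 0.0749
```

```bash
python3 - <<'E'
from path import *
s=telemetry.read_state(); ref=s["tool_pos"]; rh=(headnow(s)+90)%180-90; print(ref,rh,s["force"])
for th in range(-38,55,6):
    p,h=pose(th,1,rise=(th+70)/57.3*.0012); print(th,rel(p,h,ref,rh).round(3))
E
```

```text
[ 0.54102938 -0.19408916  0.19566723] -13.812073328968154 [-0.40826953 -5.53498302 -3.10551744]
-38 [0.006 0.009 0.009 0.001]
-32 [0.014 0.019 0.015 0.106]
-26 [0.02  0.029 0.02  0.216]
-20 [0.026 0.041 0.025 0.329]
-14 [0.031 0.053 0.029 0.446]
-8 [0.035 0.067 0.033 0.566]
-2 [0.079 0.099 0.036 0.688]
4 [0.08  0.114 0.038 0.81 ]
10 [0.08  0.128 0.04  0.931]
16 [0.078 0.143 0.04  1.05 ]
22 [0.075 0.157 0.04  1.166]
28 [0.07  0.171 0.04  1.278]
34 [0.064 0.185 0.038 1.386]
40 [0.056 0.198 0.036 1.49 ]
46 [0.048 0.209 0.033 1.589]
52 [0.039 0.22  0.029 1.685]
```

>>> {"method": "send_rows", "body": {
  "plan": [
    [[1,0.01,0.014,0.012,0.05],[1,0.014,0.019,0.015,0.106],[1,0.017,0.024,0.018,0.16],[1,0.022,0.03,0.02,0.216],[1,0.028,0.037,0.022,0.27],[1,0.035,0.045,0.025,0.33],[1,0.043,0.053,0.027,0.39],[1,0.05,0.063,0.029,0.446],[1,0.06,0.076,0.033,0.566],[1,0.07,0.094,0.036,0.688],[1,0.078,0.113,0.038,0.81],[1,0.08,0.128,0.04,0.93],[1,0.08,0.128,0.04,0.93]]
  ]
}}

```text
t: 4.08
tool_pos: [0.5573, -0.1687, 0.2041]
orientation: [1.268, 2.873, -0.005]
force: [0.6, -7.4, -1.5]
opening: 0.0004
gripper_force: 3.2
```

```bash
python3 knob.py; python3 - <<'E'
from path import *
s=telemetry.read_state(); ref=s["tool_pos"]; rh=(headnow(s)+90)%180-90; print(ref,rh,s["force"])
for th in range(10,59,8):
    p,h=pose(th,1,rise=(th+70)/57.3*.0012); r=rel(p,h,ref,rh); print(th,r.round(3))
E
```

```text
t 4.0833 [ 0.5573 -0.1687  0.2041] 42.4 [ 0.6 -7.4 -1.5]
side 92 centre -19 -182 size 41 17 long axis deg 19.9 top 0.0753
scene 64 centre -15 -179 size 37 14 long axis deg 0.3 top 0.0767
[ 0.55729886 -0.16879224  0.20411858] 41.97260584584973 [ 0.89395352 -8.02306862 -1.70999308]
10 [-0.002  0.002 -0.003  0.001]
18 [-0.004  0.021 -0.002  0.159]
26 [-0.01   0.04  -0.002  0.312]
34 [-0.018  0.058 -0.004  0.457]
42 [-0.028  0.075 -0.007  0.594]
50 [-0.04   0.09  -0.012  0.724]
58 [-0.053  0.103 -0.017 -2.153]
```

>>> {"method": "send_rows", "body": {
  "plan": [
    [[1,-0.003,0.012,-0.002,0.08],[1,-0.004,0.021,-0.002,0.16],[1,-0.007,0.03,-0.002,0.235],[1,-0.01,0.04,-0.002,0.31],[1,-0.014,0.05,-0.003,0.385],[1,-0.018,0.058,-0.004,0.46],[1,-0.023,0.067,-0.006,0.53],[1,-0.028,0.075,-0.007,0.6],[1,-0.034,0.083,-0.01,0.66],[1,-0.04,0.09,-0.012,0.72],[1,-0.04,0.09,-0.012,0.72]]
  ]
}}

```text
t: 5.1
tool_pos: [0.5506, -0.1509, 0.2031]
orientation: [0.127, 3.135, -0.005]
force: [3.3, -6.4, 1.4]
opening: 0.0007
gripper_force: 3.2
```

```bash
python3 knob.py;python3 - <<'E'
from path import *
s=telemetry.read_state(); ref=s["tool_pos"]; rh=headnow(s); print(ref,rh,s["q"].round(2))
tab=np.array([-.0245,-.302,.032]); print("tab",w(tab).round(4),"knob",w([*AX,.066]).round(4))
# TCP over tab: tip centre at mast z=.022 on tab centre line (vertical line through tab at z .028)
pt=w([-.0245,-.302,.022]); pt=pt+[0,0,.017]; print("tcp grip",pt.round(4),"heading",np.degrees(yaw)+90, rel(pt,113.9,ref,rh%180).round(3))
E
```

```text
t 5.1 [ 0.5506 -0.1509  0.2031] 85.4 [ 3.3 -6.4  1.4]
side 60 centre -20 -179 size 42 13 long axis deg 45.7 top 0.0766
scene 3
[ 0.55058432 -0.15081167  0.20304077] 85.14783695808961 [-0.36  0.06  1.62 -0.    1.45 -1.84]
tab [ 0.5966 -0.2701  0.1485] knob [ 0.5312 -0.17    0.1765]
tcp grip [ 0.6018 -0.2678  0.1573] heading 113.9 [ 0.256 -0.585 -0.229  0.479]
```

>>> {"method": "send_rows", "body": {
  "plan": [
    [[1,0.0,0.0,0.1,0],[1,0.0,0.0,0.25,0],[1,0.06,-0.15,0.3,0.12],[0.14,0.15,-0.35,0.3,0.24],[0.14,0.235,-0.55,0.25,0.36],[0.14,0.235,-0.59,0.2,0.48],[0.14,0.235,-0.59,0.1,0.48],[0.14,0.235,-0.59,0.0,0.48],[0.14,0.235,-0.59,-0.1,0.48],[0.14,0.235,-0.59,-0.18,0.48],[0.14,0.235,-0.59,-0.225,0.48],[0.14,0.235,-0.59,-0.225,0.48],[0.14,0.235,-0.59,-0.225,0.48]]
  ],
  "force": 20
}}

```text
t: 6.28
tool_pos: [0.5962, -0.2669, 0.1567]
orientation: [0.653, -3.072, -0.001]
force: [-0.2, -0.3, -0.0]
opening: 0.04
gripper_force: 0.0
```

```bash
python3 - <<'E'
from path import *
s=telemetry.read_state(); print(s["tool_pos"].round(4),headnow(s),s["force"].round(1),s["opening"])
out=[]
for n,(a,b,c_,e) in(("side",(100,220,240,360)),("scene",(110,210,160,290))):
    p,d,K,E,c=grab(n); np.savez(f"{n}3.npz",p=p,d=d,K=K,E=E)
    out.append(cv2.resize(p[a:b,c_:e],(390,390),interpolation=cv2.INTER_CUBIC))
cv2.imwrite("pics/tab3.png",np.hstack(out))
E
```

```text
[ 0.5962 -0.2669  0.1567] 113.99364292881873 [-0.2 -0.3 -0. ] 0.0400498360966819
```

View pics/tab3.png

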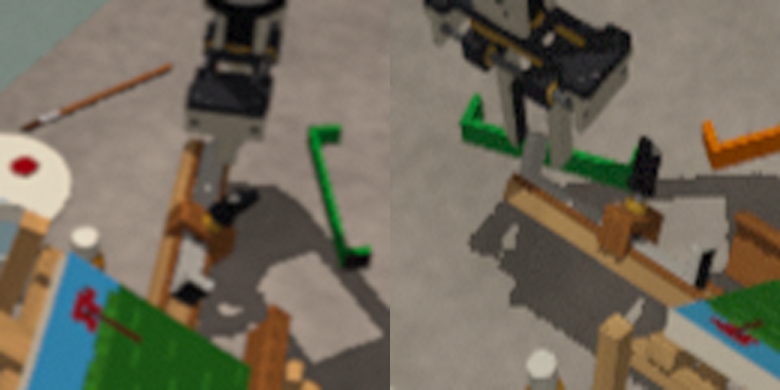

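In the right panel the open fingers straddle the aluminium tab at (530,150), clear of the knob. I'll close on it and then slide.

>>> {"method": "send_rows", "body": {
  "plan": [
    [[1,0,0,0,0],[1,0,0,0,0],[1,0,0,0,0],[1,0,0,0,0],[1,0,0,0,0],[1,-0.004,0.009,0,0],[1,-0.012,0.027,0,0],[1,-0.012,0.027,0,0],[1,-0.012,0.027,0,0]]
  ],
  "force": 20
}}

```text
t: 7.13
tool_pos: [0.5941, -0.2614, 0.1574]
orientation: [-0.653, 3.072, -0.0]
force: [-0.2, -0.5, 4.9]
opening: 0.0099
gripper_force: 20.0
```

>>> {"method": "send_rows", "body": {
  "plan": [
    [[1,-0.006,0.014,0,0],[1,-0.012,0.028,0,0],[1,-0.018,0.041,0,0],[1,-0.024,0.055,0,0],[1,-0.03,0.069,0,0],[1,-0.036,0.082,0,0],[1,-0.042,0.096,0,0],[1,-0.049,0.11,0,0],[1,-0.049,0.11,0,0],[1,-0.049,0.11,0,0]]
  ]
}}

```text
t: 7.97
tool_pos: [0.5843, -0.2392, 0.1574]
orientation: [-0.653, 3.072, -0.0]
force: [0.4, -1.8, 6.2]
opening: 0.0098
gripper_force: 20.0
```

```bash
cat > gap.py <<'E'
from path import *
s=telemetry.read_state(); print("t",round(s["t"],2),s["tool_pos"].round(4),s["force"].round(1),"F along y",(s["force"]@RM[:,1]).round(2))
for n in("side","scene"):
    p,d,K,E,c=grab(n); M=mframe(T0,cloud(d,K,E)); hsv=cv2.cvtColor(p,cv2.COLOR_BGR2HSV).astype(int);h,sa,v=[hsv[...,i] for i in range(3)]
    cv2.imwrite(f"pics/g_{n}.png",p)
    m=(abs(M[...,2]-.018)<.003)&(abs(M[...,0])<.09)&(abs(M[...,1]-.03)<.15)&(((h>35)&(h<115)&(sa>80))|((sa<50)&(v>110)))
    Q=M[m]; q=Q[(Q[:,0]>-.05)&(Q[:,0]<.08)]; print(n,"canvas y",np.percentile(q[:,1],[.5,99.5]).round(4))
    f=(M[...,2]>.026)&(M[...,2]<.034)&(M[...,1]>-.13)&(M[...,1]<-.04)&(abs(M[...,0]+.0245)<.014)&(sa<60)
    if f.sum()>3: print("   upright y",M[f][:,1].min().round(4),M[f][:,1].max().round(4))
    l=(M[...,2]>.022)&(M[...,2]<.036)&(M[...,1]>.10)&(M[...,1]<.19)&(abs(M[...,0])<.1)
    if l.sum()>3: print("   left stop y",np.percentile(M[l][:,1],[2,50,98]).round(4),l.sum())
E
python3 gap.py
```

```text
t 7.97 [ 0.5843 -0.2392  0.1574] [ 0.4 -1.8  6.2] F along y -1.82
side canvas y [-0.0678  0.1334]
   upright y -0.0802 -0.065
   left stop y [0.1137 0.1507 0.1728] 91
scene canvas y [-0.0717  0.1335]
   upright y -0.0776 -0.0683
   left stop y [0.1169 0.1508 0.1769] 66
```

>>> {"method": "send_rows", "body": {
  "plan": [
    [[1,-0.004,0.009,0,0],[1,-0.008,0.018,0,0],[1,-0.012,0.027,0,0],[1,-0.014,0.032,0,0],[1,-0.016,0.037,0,0],[1,-0.018,0.041,0,0],[1,-0.02,0.046,0,0],[1,-0.02,0.046,0,0]]
  ]
}}

```text
t: 8.73
tool_pos: [0.5805, -0.2308, 0.1573]
orientation: [-0.653, 3.072, -0.002]
force: [2.3, -6.0, 4.1]
opening: 0.0098
gripper_force: 20.0
```

```bash
python3 gap.py
```

```text
t 8.73 [ 0.5805 -0.2308  0.1573] [ 2.3 -6.   4.1] F along y -6.41
side canvas y [-0.0591  0.1403]
   upright y -0.0727 -0.0578
   left stop y [0.1063 0.1517 0.1756] 84
scene canvas y [-0.0587  0.1392]
   upright y -0.0712 -0.0594
   left stop y [0.1138 0.1503 0.1741] 64
```

>>> {"method": "send_rows", "body": {
  "plan": [
    [[1,-0.001,0.0025,0,0],[1,-0.002,0.005,0,0],[1,-0.003,0.007,0,0],[1,-0.004,0.009,0,0],[1,-0.004,0.009,0,0]]
  ]
}}

```text
t: 9.25
tool_pos: [0.5798, -0.2291, 0.1574]
orientation: [-0.653, 3.072, -0.003]
force: [2.8, -5.0, 4.4]
opening: 0.0098
gripper_force: 20.0
```

>>> {"method": "send_rows", "body": {
  "plan": [
    [[1,-0.001,0.0025,0,0],[1,-0.002,0.005,0,0],[1,-0.003,0.007,0,0],[1,-0.004,0.009,0,0],[1,-0.004,0.009,0,0]]
  ]
}}

```text
t: 9.67
tool_pos: [0.5795, -0.2288, 0.1575]
orientation: [-0.651, 3.071, -0.007]
force: [5.8, -12.3, 1.5]
opening: 0.0096
gripper_force: 20.0
```

```bash
python3 gap.py; python3 - <<'E'
from h import *
# left region profile of wood above the face at canvas mid height from side/scene
for n in("side1","scene1"):
    p,P,d=load(n); M=mframe(T0,P)
    m=(M[...,2]>.012)&(M[...,2]<.04)&(M[...,1]>.137)&(M[...,1]<.2)&(abs(M[...,0]+.02)<.1)
    Q=M[m]; print(n,len(Q)); H,_,_=np.histogram2d(Q[:,1],Q[:,2],bins=[np.arange(.136,.2,.004),np.arange(.012,.041,.004)]); print(H.astype(int)); T=Q[Q[:,2]>.029]; print(T.min(0) if len(T) else 0,T.max(0) if len(T) else 0)
E
```

```text
t 9.67 [ 0.5795 -0.2288  0.1575] [  5.8 -12.3   1.5] F along y -13.61
side canvas y [-0.0572  0.1422]
   upright y -0.0696 -0.0547
   left stop y [0.1129 0.1505 0.1737] 88
scene canvas y [-0.0621  0.1425]
   upright y -0.0679 -0.0574
   left stop y [0.1151 0.1512 0.1787] 63
side1 181
[[ 1  2  1  0  0  0  0]
 [ 2  0  3  1  3  0  0]
 [ 4  2  3  2 13  1  0]
 [ 3  1  3  3 15  1  0]
 [ 9 11 12 13 10  2  0]
 [ 2  0  2  1  0  0  0]
 [ 0  1  1  2  0  0  0]
 [ 2  2  2  1  0  0  0]
 [ 1  1  1  1  0  0  0]
 [ 2  1  0  2  0  0  0]
 [ 3  3  6  2  2  3  2]
 [ 0  1  3  1  4  3  2]
 [ 0  0  0  0  0  0  0]
 [ 0  0  0  0  0  0  0]
 [ 0  0  0  0  0  0  0]]
[-0.11281756  0.14384791  0.02921122] [-0.00574089  0.1815908   0.03815267]
scene1 239
[[ 1  4  1  2  2  2  2]
 [ 3  4  2  2  3  1  2]
 [ 7  4  3  6 10  3  2]
 [ 2  4  4  4  6  4  2]
 [ 8 10  7  9 10  1  2]
 [ 1  3  1  4  1  2  3]
 [ 2  2  2  2  2  1  3]
 [ 2  2  2  2  3  2  1]
 [ 2  2  3  2  2  2  2]
 [ 1  3  3  1  2  1  2]
 [ 2  2  1  1  4  3  1]
 [ 2  2  3  2  2  3  1]
 [ 0  0  0  0  0  0  0]
 [ 0  0  0  0  0  0  0]
 [ 0  0  0  0  0  0  0]]
[-0.11263167  0.13724931  0.02902087] [-0.00463623  0.18156885  0.03981174]
```

Force rises to 13.6 N while the tool hardly advances, and the canvas's left edge is at 0.1425, on the stop face. It is snug, so I'll relieve, release and lift.

>>> {"method": "send_rows", "body": {
  "plan": [
    [[1,0.001,-0.0025,0,0],[1,0.002,-0.005,0,0],[1,0.002,-0.005,0,0],[0.5,0.002,-0.005,0,0],[0.3,0.002,-0.005,0,0],[0.3,0.002,-0.005,0,0],[0.3,0.002,-0.005,0,0],[0.3,0.002,-0.005,0.1,0],[0.3,0.002,-0.005,0.25,0],[0.3,0.002,-0.005,0.4,0],[1,0.002,-0.005,0.5,0],[1,0.002,-0.005,0.5,0]]
  ]
}}

```text
t: 10.77
tool_pos: [0.5809, -0.2283, 0.2628]
orientation: [-0.652, 3.067, -0.007]
force: [1.1, 0.4, 0.7]
opening: 0.0237
gripper_force: 0.0
```

```bash
python3 gap.py; python3 knob.py; python3 - <<'E'
from path import *
s=telemetry.read_state(); ref=s["tool_pos"]; rh=headnow(s)%180; print(ref,rh,s["q"].round(2))
for so in(.05,.02,.01):
    p,h=pose(227,-1,so,rise=.0024); print(so,p.round(4),h,rel(p,h%180,ref,rh).round(3))
E
```

```text
t 10.77 [ 0.5809 -0.2283  0.2628] [1.1 0.4 0.7] F along y -0.09
side canvas y [-0.0571  0.1413]
   upright y -0.0698 -0.0552
   left stop y [0.1094 0.1499 0.1782] 93
scene canvas y [-0.0588  0.1427]
   upright y -0.0684 -0.0571
   left stop y [0.102  0.1499 0.1775] 66
t 10.8667 [ 0.5794 -0.2276  0.2575] 114.0 [ 0.3 -0.3 -0.8]
side 65 centre -22 -182 size 46 13 long axis deg 37.7 top 0.0779
scene 63 centre -20 -185 size 49 12 long axis deg 47.0 top 0.0757
[ 0.57827754 -0.22719598  0.25489112] 114.011228429005 [-0.46  0.18  1.39  0.    1.57 -2.45]
0.05 [ 0.5873 -0.2112  0.1841] 70.5248166469587 [ 0.045  0.08  -0.354 -0.725]
0.02 [ 0.559  -0.2012  0.1841] 70.5248166469587 [-0.097  0.13  -0.354 -0.725]
0.01 [ 0.5495 -0.1979  0.1841] 70.5248166469587 [-0.144  0.147 -0.354 -0.725]
```

>>> {"method": "send_rows", "body": {
  "plan": [
    [[1,-0.06,0.12,0,-0.12],[1,-0.08,0.125,0,-0.24],[1,-0.08,0.125,0,-0.36],[1,-0.08,0.125,0,-0.48],[1,-0.08,0.125,0,-0.6],[1,-0.08,0.125,-0.1,-0.725],[1,-0.08,0.125,-0.2,-0.725],[1,-0.08,0.125,-0.3,-0.725],[1,-0.08,0.125,-0.354,-0.725],[1,-0.08,0.125,-0.354,-0.725],[1,-0.11,0.135,-0.354,-0.725],[1,-0.144,0.147,-0.354,-0.725],[1,-0.144,0.147,-0.354,-0.725]]
  ]
}}

```text
t: 12.05
tool_pos: [0.5498, -0.1983, 0.1875]
orientation: [0.532, 3.095, -0.001]
force: [0.9, 0.6, 1.0]
opening: 0.0004
gripper_force: 0.0
```

```bash
python3 - <<'E'
from path import *
s=telemetry.read_state(); ref=s["tool_pos"]; rh=headnow(s); print(ref,rh,s["q"].round(2),s["force"].round(1))
for th in range(227,160,-5):
    p,h=pose(th,-1,rise=max(0,(th-110)/57.3*.0012)); print(th,rel(p,h,ref,rh).round(3), "tip mast z",mframe(T0,p-[0,0,.017])[2].round(3))
E
```

```text
[ 0.5497905  -0.19825234  0.18745323] 70.50886274210472 [-0.43  0.11  1.59 -0.    1.43 -1.66] [0.9 0.6 1. ]
227 [-0.048  0.018 -0.017  0.   ] tip mast z 0.059
222 [-0.058  0.018 -0.022 -0.082] tip mast z 0.059
217 [-0.068  0.017 -0.027 -0.167] tip mast z 0.06
212 [-0.078  0.018 -0.032 -0.255] tip mast z 0.06
207 [-0.089  0.02  -0.037 -0.345] tip mast z 0.06
202 [-0.099  0.023 -0.041 -0.439] tip mast z 0.06
197 [-0.11   0.026 -0.045 -0.536] tip mast z 0.061
192 [-0.12   0.031 -0.048 -0.634] tip mast z 0.061
187 [-0.13   0.036 -0.051 -0.735] tip mast z 0.061
182 [-0.182  0.024 -0.053 -0.836] tip mast z 0.067
177 [-0.191  0.031 -0.055 -0.938] tip mast z 0.067
172 [-0.2    0.039 -0.057 -1.039] tip mast z 0.068
167 [-0.209  0.048 -0.057 -1.139] tip mast z 0.068
162 [-0.216  0.058 -0.058 -1.237] tip mast z 0.068
```

>>> {"method": "send_rows", "body": {
  "plan": [
    [[1,-0.025,0.01,-0.015,0],[1,-0.048,0.018,-0.017,0],[1,-0.058,0.018,-0.022,-0.08],[1,-0.068,0.017,-0.027,-0.167],[1,-0.078,0.018,-0.032,-0.255],[1,-0.09,0.02,-0.037,-0.345],[1,-0.104,0.022,-0.041,-0.44],[1,-0.12,0.024,-0.045,-0.535],[1,-0.137,0.026,-0.048,-0.635],[1,-0.158,0.027,-0.051,-0.735],[1,-0.18,0.026,-0.053,-0.835],[1,-0.191,0.031,-0.055,-0.94],[1,-0.191,0.031,-0.055,-0.94]]
  ]
}}

```text
t: 13.13
tool_pos: [0.5137, -0.1934, 0.1771]
orientation: [1.937, 2.465, 0.002]
force: [6.4, -4.0, 1.3]
opening: 0.0005
gripper_force: 3.2
```

```bash
python3 knob.py; python3 - <<'E'
from path import *
s=telemetry.read_state(); ref=s["tool_pos"]; rh=headnow(s); print(ref,rh,s["q"].round(2),s["force"].round(1))
for th in range(177,120,-5):
    p,h=pose(th,-1,rise=max(0,(th-110)/57.3*.0012)); print(th,rel(p,h,ref,rh).round(3))
E
```

```text
t 13.1333 [ 0.5137 -0.1934  0.1771] 13.7 [ 6.4 -4.   1.3]
side 103 centre -24 -181 size 52 14 long axis deg 11.3 top 0.0757
scene 81 centre -18 -181 size 44 15 long axis deg 1.4 top 0.076
[ 0.51380505 -0.19341421  0.17713451] 14.051371748215082 [-0.45  0.02  1.71 -0.    1.4  -0.7 ] [ 6.7 -3.7  1.1]
177 [-0.011  0.007 -0.004  0.003]
172 [-0.02   0.015 -0.005 -0.098]
167 [-0.029  0.024 -0.006 -0.198]
162 [-0.036  0.034 -0.006 -0.296]
157 [-0.043  0.044 -0.006 -0.392]
152 [-0.049  0.055 -0.005 -0.486]
147 [-0.054  0.066 -0.004 -0.576]
142 [-0.058  0.078 -0.002 -0.663]
137 [-0.061  0.089 -0.    -0.748]
132 [-0.063  0.101  0.002 -0.829]
127 [-0.064  0.113  0.005 -0.908]
122 [-0.064  0.125  0.009 -0.984]
```

>>> {"method": "send_rows", "body": {
  "plan": [
    [[1,-0.011,0.007,-0.004,0],[1,-0.02,0.015,-0.005,-0.1],[1,-0.029,0.024,-0.006,-0.2],[1,-0.036,0.034,-0.006,-0.295],[1,-0.043,0.044,-0.006,-0.39],[1,-0.049,0.055,-0.005,-0.485],[1,-0.054,0.066,-0.004,-0.575],[1,-0.058,0.078,-0.002,-0.665],[1,-0.061,0.089,0,-0.75],[1,-0.063,0.101,0.002,-0.83],[1,-0.064,0.113,0.005,-0.91],[1,-0.064,0.113,0.005,-0.91]]
  ]
}}

```text
t: 14.23
tool_pos: [0.499, -0.1718, 0.1773]
orientation: [2.853, 1.304, -0.001]
force: [-2.4, -8.8, 1.6]
opening: 0.0003
gripper_force: 4.2
```

```bash
python3 knob.py; python3 - <<'E'
from path import *
s=telemetry.read_state(); ref=s["tool_pos"]; rh=headnow(s); print(ref,rh,s["q"].round(2),s["force"].round(1))
for th in range(127,40,-6):
    p,h=pose(th,-1,rise=(th-110)/57.3*.0012); h=h if h<0 else h-180; print(th,rel(p,h,ref,rh).round(3))
E
```

```text
t 14.2333 [ 0.499  -0.1718  0.1773] -40.9 [-2.4 -8.8  1.6]
side 99 centre -20 -181 size 15 42 long axis deg -30.8 top 0.0755
scene 116 centre -19 -180 size 18 45 long axis deg -46.5 top 0.0758
[ 0.49904067 -0.17173388  0.17726217] -40.582069534009584 [-0.43 -0.03  1.76 -0.    1.41  0.28] [-2.8 -8.8  1.8]
127 [0.009 0.005 0.005 0.003]
121 [ 0.01   0.018  0.009 -0.089]
115 [ 0.011  0.032  0.014 -0.177]
109 [ 0.014  0.045  0.019 -0.263]
103 [ 0.018  0.057  0.025 -0.347]
97 [ 0.023  0.069  0.031 -0.43 ]
91 [ 0.03   0.079  0.037 -0.512]
85 [ 0.037  0.089  0.043 -0.594]
79 [ 0.045  0.098  0.05  -0.676]
73 [ 0.055  0.106  0.056 -0.76 ]
67 [ 0.065  0.112  0.063 -0.845]
61 [ 0.075  0.118  0.07  -0.932]
55 [ 0.087  0.122  0.076 -1.023]
49 [ 0.098  0.125  0.082 -1.116]
43 [ 0.111  0.126  0.088 -1.214]
```

>>> {"method": "send_rows", "body": {
  "plan": [
    [[1,0.01,0.012,0.007,-0.045],[1,0.01,0.018,0.009,-0.09],[1,0.011,0.025,0.012,-0.135],[1,0.011,0.032,0.014,-0.177],[1,0.013,0.039,0.017,-0.22],[1,0.014,0.045,0.019,-0.263],[1,0.016,0.051,0.022,-0.305],[1,0.018,0.057,0.025,-0.347],[1,0.02,0.063,0.028,-0.39],[1,0.023,0.069,0.031,-0.43],[1,0.026,0.074,0.034,-0.47],[1,0.03,0.079,0.037,-0.512],[1,0.03,0.079,0.037,-0.512]]
  ]
}}

```text
t: 15.42
tool_pos: [0.5019, -0.1548, 0.1823]
orientation: [3.1, 0.506, -0.011]
force: [-12.3, -6.1, 1.4]
opening: 0.0005
gripper_force: 6.9
```

```bash
python3 knob.py; python3 gap.py; python3 - <<'E'
from path import *
s=telemetry.read_state(); ref=s["tool_pos"]; rh=headnow(s); print(ref,rh,s["force"].round(1))
for th in range(91,40,-4):
    p,h=pose(th,-1,rise=(th-110)/57.3*.0012); h=h if h<0 else h-180; print(th,rel(p,h,ref,rh).round(3))
E
```

```text
t 15.4167 [ 0.5019 -0.1548  0.1823] -71.5 [-12.3  -6.1   1.4]
side 0
scene 116 centre -19 -183 size 16 43 long axis deg -64.3 top 0.0745
t 15.52 [ 0.502  -0.1548  0.1824] [-12.6  -5.7   0.9] F along y -0.15
side canvas y [-0.0568  0.1415]
   upright y -0.0686 -0.0535
   left stop y [0.1127 0.1506 0.1764] 87
scene canvas y [-0.0576  0.1426]
   upright y -0.0684 -0.0558
   left stop y [0.1159 0.1513 0.1788] 71
[ 0.50202812 -0.15476343  0.18245005] -71.2837817737807 [-11.9  -5.6   1. ]
91 [ 0.015 -0.005  0.011  0.   ]
87 [ 0.019  0.001  0.015 -0.055]
83 [ 0.025  0.007  0.02  -0.109]
79 [ 0.03   0.013  0.024 -0.164]
75 [ 0.036  0.018  0.028 -0.22 ]
71 [ 0.043  0.023  0.033 -0.276]
67 [ 0.05   0.027  0.037 -0.333]
63 [ 0.057  0.031  0.041 -0.391]
59 [ 0.064  0.034  0.046 -0.45 ]
55 [ 0.072  0.037  0.05  -0.511]
51 [ 0.079  0.039  0.054 -0.573]
47 [ 0.087  0.041  0.058 -0.637]
43 [ 0.096  0.042  0.062 -0.702]
```

>>> {"method": "send_rows", "body": {
  "plan": [
    [[1,0.017,-0.002,0.013,-0.03],[1,0.019,0.001,0.015,-0.055],[1,0.022,0.004,0.018,-0.08],[1,0.025,0.007,0.02,-0.11],[1,0.028,0.01,0.022,-0.137],[1,0.03,0.013,0.024,-0.165],[1,0.033,0.016,0.026,-0.19],[1,0.036,0.018,0.028,-0.22],[1,0.036,0.018,0.028,-0.22]]
  ]
}}

```text
t: 16.37
tool_pos: [0.5076, -0.1502, 0.1871]
orientation: [-3.137, -0.148, 0.017]
force: [-19.1, -0.7, 3.4]
opening: 0.0005
gripper_force: 9.7
```

```bash
python3 knob.py; python3 - <<'E'
from path import *
s=telemetry.read_state(); ref=s["tool_pos"]; rh=headnow(s); print(ref,rh,s["force"].round(1))
for th in range(75,40,-4):
    p,h=pose(th,-1,rise=(th-110)/57.3*.0012); h=h if h<0 else h-180; print(th,rel(p,h,ref,rh).round(3))
E
```

```text
t 16.3667 [ 0.5076 -0.1502  0.1871] -84.6 [-19.1  -0.7   3.4]
side 0
scene 103 centre -19 -184 size 16 49 long axis deg -88.0 top 0.0737
[ 0.50770197 -0.14999851  0.18719096] -84.46759217475568 [-21.2   0.5   9.1]
75 [ 0.008 -0.006  0.005 -0.   ]
71 [ 0.014 -0.001  0.009 -0.056]
67 [ 0.021  0.003  0.013 -0.113]
63 [ 0.028  0.007  0.018 -0.171]
59 [ 0.036  0.01   0.022 -0.231]
55 [ 0.043  0.013  0.026 -0.291]
51 [ 0.051  0.015  0.03  -0.353]
47 [ 0.059  0.017  0.034 -0.417]
43 [ 0.067  0.018  0.038 -0.482]
```

>>> {"method": "send_rows", "body": {
  "plan": [
    [[1,0.011,-0.003,0.007,-0.03],[1,0.014,-0.001,0.009,-0.056],[1,0.018,0.001,0.011,-0.085],[1,0.021,0.003,0.013,-0.113],[1,0.025,0.005,0.016,-0.14],[1,0.028,0.007,0.018,-0.17],[1,0.032,0.009,0.02,-0.2],[1,0.036,0.01,0.022,-0.23],[1,0.036,0.01,0.022,-0.23]]
  ]
}}

```text
t: 17.22
tool_pos: [0.5139, -0.1486, 0.191]
orientation: [3.132, -0.23, -0.02]
force: [-21.4, -5.3, -0.4]
opening: 0.0004
gripper_force: 11.2
```

```bash
python3 knob.py; python3 - <<'E'
from path import *
s=telemetry.read_state(); ref=s["tool_pos"]; rh=headnow(s); print(ref,rh,s["force"].round(1))
for th in range(59,30,-4):
    p,h=pose(th,-1,rise=(th-110)/57.3*.0012); h=h if h<0 else h-180; print(th,rel(p,h,ref,rh).round(3))
E
```

```text
t 17.2167 [ 0.5139 -0.1486  0.191 ] -98.4 [-21.4  -5.3  -0.4]
side 2
scene 87 centre -19 -185 size 49 13 long axis deg 78.0 top 0.0738
[ 0.51388061 -0.1487117   0.19079494] -98.30112685904577 [-21.8  -8.5  -0.4]
59 [ 0.005  0.004  0.004 -0.   ]
55 [ 0.012  0.007  0.008 -0.061]
51 [ 0.02   0.009  0.012 -0.123]
47 [ 0.028  0.01   0.016 -0.186]
43 [ 0.036  0.011  0.02  -0.252]
39 [ 0.045  0.012  0.023 -0.319]
35 [ 0.053  0.012  0.027 -0.388]
31 [ 0.062  0.011  0.03  -0.459]
```

>>> {"method": "send_rows", "body": {
  "plan": [
    [[1,0.008,0.005,0.006,-0.03],[1,0.012,0.007,0.008,-0.06],[1,0.016,0.008,0.01,-0.09],[1,0.02,0.009,0.012,-0.123],[1,0.024,0.01,0.014,-0.155],[1,0.028,0.01,0.016,-0.186],[1,0.028,0.01,0.016,-0.186]]
  ]
}}

```text
t: 17.9
tool_pos: [0.5161, -0.1463, 0.1926]
orientation: [3.094, -0.534, -0.034]
force: [-39.8, -5.3, 7.0]
opening: 0.0009
gripper_force: 23.3
```

The force jumps to 40 N with little motion, so the knob is on its hard stop. I'll back off and lift clear.

>>> {"method": "send_rows", "body": {
  "plan": [
    [[1,-0.04,0,-0.016,0],[1,-0.12,0,-0.016,0],[1,-0.25,0,0,0],[1,-0.3,-0.1,0.2,0],[1,-0.3,-0.2,0.4,0],[1,-0.3,-0.3,0.6,0],[1,-0.3,-0.4,0.7,0],[1,-0.3,-0.5,0.7,0],[1,-0.3,-0.5,0.7,0],[1,-0.3,-0.5,0.7,0],[1,-0.3,-0.5,0.7,0]]
  ]
}}

```text
t: 18.82
tool_pos: [0.4647, -0.2455, 0.3358]
orientation: [-3.096, 0.529, 0.002]
force: [0.1, -0.5, -0.3]
opening: 0.0003
gripper_force: 0.0
```

```bash
python3 gap.py; python3 knob.py; python3 - <<'E'
import cv2,numpy as np
a=cv2.imread("pics/g_side.png")[100:340,180:420];b=cv2.imread("pics/g_scene.png")[100:340,140:400]
cv2.imwrite("pics/end.png",np.hstack([cv2.resize(a,(390,390)),cv2.resize(b,(400,390))]))
E
```

```text
t 18.82 [ 0.4647 -0.2455  0.3358] [ 0.1 -0.5 -0.3] F along y -0.52
side canvas y [-0.0564  0.1414]
   upright y -0.0713 -0.056
   left stop y [0.1095 0.1516 0.1781] 91
scene canvas y [-0.0579  0.1422]
   upright y -0.07 -0.0566
   left stop y [0.1139 0.1515 0.1773] 72
t 18.9167 [ 0.4649 -0.2451  0.3356] -109.3 [0.1 0.  0.4]
side 48 centre -19 -178 size 37 12 long axis deg 69.8 top 0.0744
scene 98 centre -20 -184 size 49 13 long axis deg 81.7 top 0.0737
```

View pics/end.png

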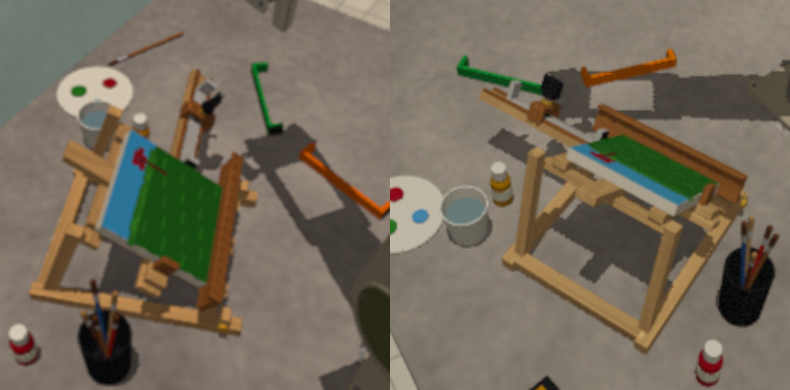

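The canvas stands snug between both stops: upright inner end at -0.056, canvas edges at -0.057 and 0.142, unchanged since the contact force rose. The knob is tight and the bottles and pots are in place.

```bash
python3 -c "
from plant import order; print(order.close_job())"
```

```text
the job is handed in; nothing more can be done
None
```

I handed the job in at about 19 s: the knob was slackened, the canvas is snug between the two stops, and the knob is tightened to its hard stop. In the final images the canvas is still on its shelf and the bottles and pots are upright in place, but `order.close_job()` gave no verdict.

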